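# Roll the roller home against the sprung stop

### The arm

A 7-joint arm with a two-finger parallel gripper is mounted at the origin on the work surface. World frame = base frame: x ahead of the robot, y to its left, z up, the work surface at z = 0. Lengths are in m, angles in degrees, forces in N, time in s.
With the tool pointing down it reaches from about 0.425 to 0.875 m from the base axis. Payload 4.7 kg.
Tool frame: the origin (TCP) lies on the centre line of the jaws, within the pads' length; the fingertips stand 8 mm ahead of it and the grasp point (between the pads) lies 11 mm behind it; z points along the fingers, y is the direction in which the jaws open and shut (so a half turn about z gives the same grasp; the last joint's range is limited). The gripper opens to 87 mm and grips with 3 to 60 N. Pads are 19 mm wide; open, the fingers measure 117 mm over their backs; the gripper's body (75 mm by 190 mm) begins 51 mm behind the grasp point.
Start: joints at [75.292, 18.392, -4.016, 83.108, 1.295, 78.541, -3.26], TCP at [0.174, -0.626, 0.202] pointing down, gripper open.
Joint ranges: [-163.93, 163.93], [-17.29, 119.83], [-79.2, 71.16], [3.27, 140.29], [-89.18, 269.18], [5.43, 117.66], [-154.24, 154.24]. Speed limits (degrees/s): [147.25, 147.25, 180, 180, 180, 180, 180].

### API

Orientations are given as [roll, pitch, yaw] about the fixed x, y, z axes, in that order (R = Rz(yaw) Ry(pitch) Rx(roll)).
In Python, from cell import env gives the robot as it stands. The module is installed in compiled form; this text tells all that it offers.
- The arm moves only by the tool move_arm, never from a script. Its argument "steps" is a list of rows, each a list of 2 entries, a list of its own where there are three numbers: the shift along the tool's x, y, z in m, then the turn about the tool's z in rad. A call has 1 to 20 rows; each row is the pose to reach, as a shift and turn from the pose commanded when the call began, along the tool's axes at that moment; what a row does not reach only later rows make up. A row lasts 1/8 s, in which the tool goes at most 62.5 mm and 10.7 degrees, less where a joint would pass 70% of its speed; a pose out of reach is approached as far as the arm can. A call with a gripper value outside its range is refused whole. "hand" is the closure, from -1 (fully open) to 1 (shut), set as the call begins (left out, the last holds). The fingers move at their own pace and stop on an object; "squeeze" is the grip in N (left out, the last holds). Time passes only in rows, so rows that repeat a pose let the fingers close. It gives the time, the measured TCP pose, the force and the opening at its end, in the units of the state.
- env.get_obs(): the state, without advancing time (a new reading comes with each control period).
- env.read_camera(name): name is "scene" or "top"; returns (picture, depth): 384x512x3 uint8, red, green, blue; 384x512 float32, m along the optical axis (not along the pixel's ray), 0 where there is no reading.
- env.calibration(name): a dict with "intrinsics" (3x3 intrinsics, pixels), "position" and "orientation" of the camera in the world. Camera axes: x right, y up, looking along -z (the intrinsics and any distortion apply to the point x, -y, -z); pixel columns grow to the right and rows downward; lengths in m; the calibration is good to about 2 mm. A picture is of the moment at which its call begins. calibration takes no time and is no camera call.
- env.sign_off(): hands the job in, once; it reports no verdict.
Trained networks look in the newest picture that a camera, given by its name, has taken for a name from the list of things; names that differ only in an ending like _2 or _b are one class to them, and where a whole thing is asked for, a point or a joint stands for the part that bears it (a point fixed in the world has none). Each returns a list of dicts, best first, with "conf" (0 to 1); they miss things now and then, are a little off and sometimes report something else, mostly with a low value. They report only what shows in the picture. A call takes as long as a camera call. They do not tell look-alikes from the thing itself.
- env.cut_out(camera, query): "region" (384x512 bool, what is visible of it) and "uv" ([column, row] in pixels, amid what is visible of it).
The state is a dict: "time_s": time; "qpos": joint angles; "joint_velocities": joint speeds; "effort": joint torques, N m; "tool_pos": TCP position; "tool_rot": TCP orientation; "force": force on the tool from outside, world axes, zero at the start; "wrist_torque": the same for the moment, N m; "grip_width": finger opening in m.
Only numpy, scipy, OpenCV 4.12 (cv2) and the standard library are available. Lean on these libraries where they do the work, as an engineer would, in place of code of your own. Each camera call takes 0.05 s, during which the arm holds its last target. There are 200 camera calls.

### The job

Take the push paddle from its rubber pad and, with its flat face, gently roll the steel roller up the gauge track, over the crest and on against the sprung plunger of the end stop; press the plunger in about half way, hold it there for a second without bottoming it (it takes about 7 N; keep under 13 N), then ease off slowly so that the roller stays resting against the plunger. Stand the paddle upright back on the middle of its pad and let go. Do not touch the roller with the gripper, and leave the other things on the bench alone.

Things in the scene. Friction and masses are not known exactly. Their poses are not given: they have to be found in the camera images.
- track: fixed steel gauge track on the bench, an open-topped channel 300 mm long and 60 mm wide inside, with 6 mm thick side walls whose tops are 36 mm above the bench. Origin: on the bench under its middle; the roller rolls along its own +y (z up). The deck is 26 mm above the bench at y = -140 mm (open end) and falls to a valley, 22 mm, at y = -65 mm.
- crest (a point): crest of the track's deck, 31 mm above the bench, at y = +35 mm in the track; axes as the track's. The deck rises evenly to it from the valley, then falls evenly to 24 mm at y = +135 mm, where the end stop stands.
- stop_face (a point): middle of the front face of the end stop, a dark steel block 70 mm wide and 80 mm high across the track's +y end (this point: track y = +135 mm, 53 mm above the bench; axes as the track's). From it, towards -y, comes a brass sleeve of 22 mm diameter that is screwed out by an unknown, unreported amount; it has to be seen or felt.
- plunger_axis (a point): point 20 mm before the stop's face (-y) on the line of the sprung steel plunger, 15 mm in diameter, flat-ended, that sticks out of the sleeve. NOT its end: the free end stands anywhere from 21 to 46 mm before the stop's face. The plunger yields 1.4 N per mm and bottoms after 10 mm, at 14 N.
- roller_center (a point): centre of the loose plain steel roller, a cylinder of 48 mm diameter and 56 mm length, 0.35 to 0.55 kg, ground smooth and lightly oiled (friction about 0.15), its axis across the track. It starts in the valley of the track (its centre about 46 mm above the bench) and rolls freely; if it is left on the slope it rolls back.
- paddle_grip (a point): middle of the wooden handle of the loose push paddle (0.16 kg, standing upright on its pad), 80 mm above its underside. Handle 24 mm (own x) by 20 mm (own y) by 60 mm high. Under it a white blade 44 mm wide (x), 16 mm thick, 50 mm high; its flat pushing face looks to own +y, 10 mm ahead of this point. A foot 8 mm high reaches from the face 44 mm back to -y.
- pad: fixed flat black rubber pad, 90 x 90 x 4 mm, home of the paddle. Origin: centre of its underside, on the bench.
- pump_a: loose small pump, about 60 x 75 mm and 82 mm high; origin under its middle. Leave alone.
- pump_b: loose small pump like the others, 82 mm high; origin under its middle. Leave alone.
- pump_c: loose small pump like the others, 82 mm high; origin under its middle. Leave alone.
- bearing: loose steel bearing ring lying flat, 62 mm outside, 18 mm high; origin under its middle. Leave alone.
- gasket: loose black rubber-faced gasket ring lying flat, 80 mm outside, 5 mm high; origin under its middle. Leave alone.
- wrench: loose steel wrench lying flat, about 0.18 m long along its x. Leave alone.
- cup: loose paper-coloured cup, 76 mm wide at the rim and 90 mm high; origin under its middle. Leave alone.
Things that resemble listed ones, but are neither listed nor needed, are in the scene too. Leave any brown look-alike of the pad alone. There is more than one size of the part that bears paddle_grip; the job needs the smaller.

How it is judged (in metres and radians):
On the way, in this order (a step that is already met when the one before it is completed fails the run):
1. the roller has been rolled over the crest (y of roller_center in the frame of track above 0.038 m and z of roller_center in the frame of track below 0.06 m), for 0.05 s.
2. the paddle presses the roller against the plunger with more than 3 N for half a second (contact force between roller and stop above 3 N and contact force between paddle and roller above 2 N), for 0.5 s.
At the end, for the whole second after the job is handed in: The roller lies at rest on the track beyond the crest, touching the plunger; the paddle stands upright (within 0.1 rad), at rest, on its pad, its handle within 25 mm of the pad's centre (contact force between roller and stop above 0.05 N and linear speed of each of roller, paddle below 0.02 m/s and y of roller_center in the frame of track above 0.05 m and z of roller_center in the frame of track below 0.06 m and horizontal distance between paddle_grip and pad below 0.025 m and angle between paddle_grip's own z axis and vertical below 0.1 rad and height (world z) of paddle_grip below 0.089 m).
It fails at once if the paddle pressed the roller with more than 13 N (contact force between paddle and roller above 13 N).
It fails at once if the roller pressed the stop with more than 13 N (contact force between roller and stop above 13 N).
It fails at once if the roller was shot along the track (faster than 0.5 m/s) (linear speed of roller above 0.5 m/s).
It fails at once if the gripper touched the roller (contact force between any of the fingers, the arm and roller above 0.5 N).
It fails at once if another thing on the bench was shifted by more than 20 mm (distance of any of pump_a, pump_b, pump_c, bearing, gasket, wrench, cup from where it was at the start of the episode above 0.02 m).
It also fails if it takes over 64 s, if anything falls off the work surface, if the arm or the gripper's body presses on something with over 40 N, if the wrist force passes 120 N, or if a joint passes its speed limit or range.

## Working session

There is one attempt and no reset: what is moved stays moved. The work goes in short steps, Python scripts to look and compute and a tool call to move; the robot and the scene stay as the last step left them, time stands still between calls to the robot, and variables do not carry over. Pictures are saved under pics/ and viewed, about 8 in all and at most 12, crops included, and the job is handed in when it is done.

Besides the shell and the picture viewer there is one more tool, called after "Request:" as name(argument=value, ...), one argument or row to a line, values as JSON. move_arm: Moves the arm, as the interface text tells. Its arguments: {"type":"object","properties":{"steps":{"type":"array"},"hand":{"type":"number"},"squeeze":{"type":"number"}},"required":["steps"]}

```bash
mkdir -p pics; cat > h.py <<'E'
from cell import env
import numpy as np, cv2
from scipy.spatial.transform import Rotation as R
def cam(n):
    c=env.calibration(n); return c
def rot(c):
    o=np.array(c["orientation"],float)
    return o if o.shape==(3,3) else R.from_euler('xyz',o,degrees=True).as_matrix()
def cloud(n,d):
    c=cam(n);K=np.array(c["intrinsics"]);v,u=np.mgrid[:384,:512]
    x=(u-K[0,2])/K[0,0]*d;y=(v-K[1,2])/K[1,1]*d
    P=np.stack([x,-y,-d],-1)@rot(c).T+np.array(c["position"])
    P[d<=0]=np.nan
    return P
def save(n,img,box=None,s=1):
    if box: img=img[box[1]:box[3],box[0]:box[2]]
    cv2.imwrite("pics/"+n,cv2.resize(img,None,fx=s,fy=s,interpolation=cv2.INTER_CUBIC)[:,:,::-1])
E
python3 - <<'E'
from h import *
for n in("top","scene"):
    c=cam(n);print(n,c)
    im,d=env.read_camera(n);np.savez(n+"0.npz",im=im,d=d);P=cloud(n,d)
    for q in("track","pad","paddle_grip","roller_center","pump_a","bearing","gasket","wrench","cup"):
        for r in env.cut_out(n,q):
            m=r["region"];p=P[m];print(q,round(r["conf"],2),np.round(r["uv"]),m.sum(),np.round(np.nanmedian(p,0),3),np.round(np.nanmax(p[:,2]),3))
A=np.vstack([np.load(n+"0.npz")["im"] for n in("top","scene")])
save("a.png",A[:384],s=1.5);save("b.png",A[384:],s=1.5)
o=env.get_obs();print(o["tool_rot"],o["force"],o["time_s"])
E
```

```text
top {'intrinsics': array([[449.17612102,   0.        , 255.71557977],
       [  0.        , 449.17612102, 195.5484764 ],
       [  0.        ,   0.        ,   1.        ]]), 'position': array([ 0.30700461, -0.02343824,  1.22250569]), 'orientation': array([  8.84613708,  -0.15005957, -88.48672331])}
track 0.57 [263. 142.] 3866 [ 0.64  -0.031  0.027] 0.094
pad 0.87 [352. 276.] 1104 [ 0.281 -0.286  0.005] 0.012
pad 0.82 [334. 229.] 774 [ 0.426 -0.24   0.004] 0.017
paddle_grip 0.94 [298. 260.] 634 [ 0.329 -0.131  0.016] 0.159
paddle_grip 0.79 [334. 220.] 290 [ 0.424 -0.225  0.054] 0.119
paddle_grip 0.25 [ 94. 221.] 889 [0.412 0.404 0.05 ] 0.096
roller_center 0.74 [376. 162.] 615 [ 0.591 -0.336  0.078] 0.09
roller_center 0.67 [296. 142.] 443 [ 0.642 -0.127  0.065] 0.077
roller_center 0.55 [169. 211.] 575 [0.442 0.193 0.079] 0.088
pump_a 0.92 [377. 159.] 661 [ 0.592 -0.336  0.077] 0.09
pump_a 0.86 [101. 181.] 697 [0.515 0.379 0.076] 0.088
pump_a 0.72 [170. 210.] 603 [0.442 0.193 0.079] 0.088
bearing 0.69 [252. 223.] 338 [ 0.431 -0.007  0.018] 0.025
gasket 0.52 [118. 138.] 208 [0.624 0.354 
[... 723 characters left out ...]
_grip 0.66 [212. 269.] 448 [ 0.658 -0.124  0.065] 0.074
roller_center 0.58 [211. 270.] 467 [ 0.656 -0.126  0.065] 0.074
pump_a 0.92 [329. 197.] 687 [0.462 0.193 0.073] 0.087
pump_a 0.87 [129. 257.] 803 [ 0.613 -0.336  0.074] 0.088
pump_a 0.64 [405. 218.] 795 [0.535 0.38  0.071] 0.087
bearing 0.76 [259. 208.] 355 [ 0.44  -0.007  0.017] 0.023
bearing 0.23 [403. 220.] 785 [0.534 0.379 0.072] 0.087
gasket 0.62 [402. 252.] 261 [0.622 0.351 0.004] 0.01
gasket 0.24 [212. 269.] 495 [ 0.657 -0.126  0.064] 0.074
wrench 0.68 [114. 221.] 425 [ 0.466 -0.41   0.007] 0.014
cup 0.8 [398. 180.] 862 [0.411 0.393 0.059] 0.094
[1.79995027e+02 1.38681972e-03 1.55207260e+01] [0.21283872 0.39742222 0.14552103] 1.0
```

View pics/a.png

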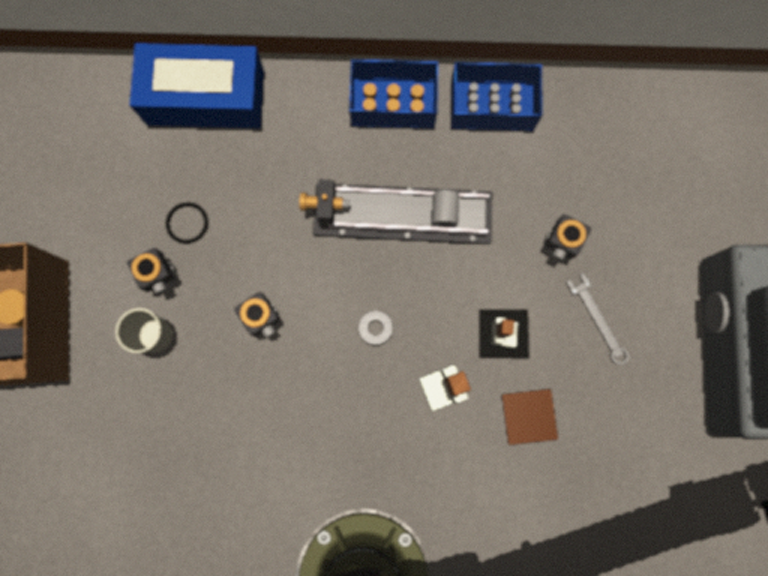

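View pics/b.png

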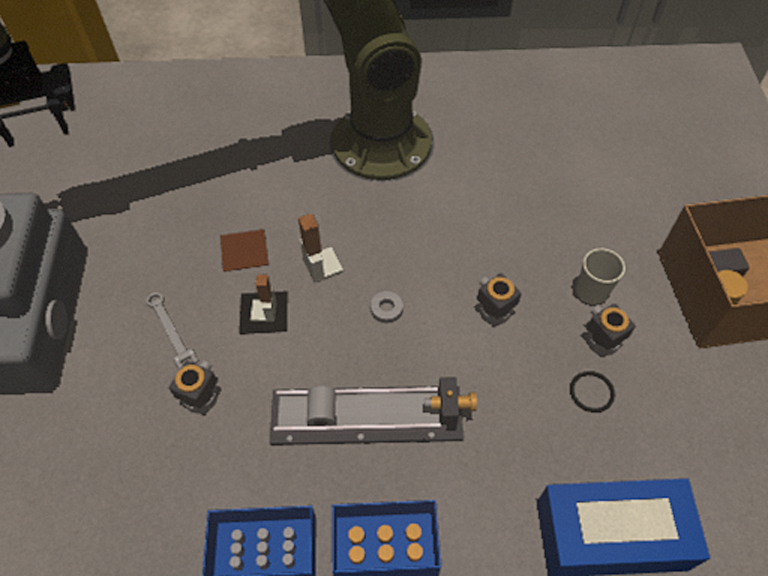

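Black pad with the small paddle is at about (505,333) in the top view; the larger paddle stands beside the pad without one. The track runs along world y, with the stop on the left (+y) and the roller at (445,208).

```bash
python3 - <<'E'
from h import *
for n in("top","scene"):
    f=np.load(n+"0.npz");P=cloud(n,f["d"]);im=f["im"].astype(int)
    x,y,z=P[...,0],P[...,1],P[...,2]
    box=(x>.36)&(x<.50)&(y>-.30)&(y<-.15)
    def rect(m,t):
        p=P[m];r=cv2.minAreaRect((p[:,:2]*1000).astype(np.float32));print(n,t,m.sum(),"c",np.round(r[0],1),"s",np.round(r[1],1),"a",round(r[2],1),"z",np.round(np.nanmedian(p[:,2]),4))
    g=im.sum(-1)
    rect(box&(z<.012)&(g<120),"pad")
    rect(box&(z>.110),"handle top")
    w=box&(im.min(-1)>150)
    rect(w&(z<.02),"foot"); rect(w&(z>.03)&(z<.075),"blade")
    t=(x>.55)&(x<.72)&(y>-.25)&(y<.16)
    rect(t&(z>.033)&(z<.040)&(y<.08),"walls");rect(t&(z>.02)&(z<.12),"alltrack")
    rect(t&(z>.045)&(y<-.02)&(y>-.2),"roller"); rect(t&(z>.066)&(y<-.02)&(y>-.2),"rollertop"); rect(t&(z>.085)&(y>.03),"stop top")
    pl=t&(z>.045)&(z<.08)&(y>.0);rect(pl,"plunger+stop")
t=np.load("top0.npz")["im"];s=np.load("scene0.npz")["im"]
A=np.vstack([np.hstack([cv2.resize(t[200:250,305:365],(400,333),interpolation=2),cv2.resize(s[180:230,145:205],(400,333),interpolation=2)]),
 np.hstack([cv2.resize(t[110:170,195:335],(400,171),interpolation=2),cv2.resize(s[240:300,175:315],(400,171),interpolation=2)])])
save("c.png",A)
E
```

```text
top pad 510 c [ 430.1 -241.4] s [82.8 82.7] a 1.5 z 0.0045
top handle top 80 c [ 430.1 -227.5] s [22.9 20.3] a 1.6 z 0.1142
top foot 73 c [ 394.3 -217.2] s [ 31.6 135.8] a 38.8 z 0.012
top blade 27 c [ 429.2 -224.2] s [43.2 12.9] a 0.6 z 0.0542
top walls 459 c [647.6 -64.2] s [283.7  73.6] a 88.6 z 0.0361
top alltrack 3164 c [650.4 -35.9] s [339.5  83. ] a 87.4 z 0.0313
top roller 394 c [ 646.4 -127.2] s [57.3 46.2] a 0.3 z 0.0661
top rollertop 200 c [ 646.7 -128.6] s [56.3 34.7] a 0.7 z 0.0696
top stop top 12 c [654.7  86.1] s [ 7.5 15.3] a 71.3 z 0.0915
top plunger+stop 354 c [651.9  93.7] s [77.5 75.8] a 41.3 z 0.0655
scene pad 186 c [ 433.9 -241.5] s [88.  86.3] a 1.2 z 0.004
scene handle top 57 c [ 433.9 -226.6] s [25.6 18.8] a 3.1 z 0.1142
scene foot 87 c [ 432.2 -249.3] s [41.2 22.6] a 2.2 z 0.0122
scene blade 17 c [ 449.4 -227. ] s [16.4  8.9] a 78.9 z 0.0552
scene walls 519 c [651.  -63.5] s [285.1  75.5] a 88.6 z 0.0357
scene alltrack 3640 c [652.5 -37. ] s [338.3  78.4] a 88.8 z 0.031
scene roller 447 c [ 650.3 -127. ] s [46.1 59.3] a 89.4 z 0.065
scene rollertop 202 c [ 649.6 -128.2] s [29.9 58. ] a 89.7 z 0.0686
scene stop top 12 c [642.9  86.4] s [29.4  5.5] a 4.1 z 0.0902
scene plunger+stop 429 c [655.1  92.4] s [75.8 74.3] a 41.2 z 0.0658
```

View pics/c.png

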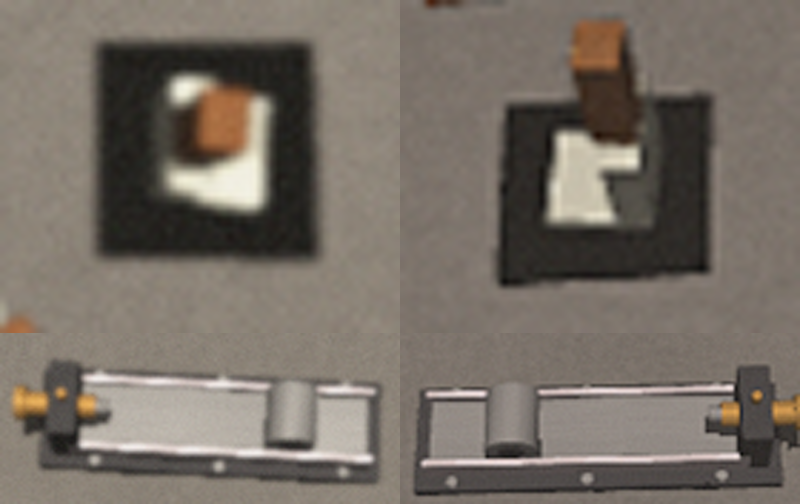

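```bash
python3 - <<'E'
from h import *
for n in("top","scene"):
    f=np.load(n+"0.npz");P=cloud(n,f["d"]);p=P[np.isfinite(P[...,0])];x,y,z=p.T
    def st(m,t):
        q=p[m];print(n,t,len(q),np.round(np.percentile(q,[2,50,98],axis=0),3).tolist())
    st((x>.28)&(x<.40)&(y>-.20)&(y<-.08)&(z>.13),"bigpaddle handle")
    st((x>.2)&(x<.6)&(y<-.47)&(y>-.9)&(z>.05),"machine")
    for lo,hi in((.636,.646),(.646,.656),(.656,.666)):
        m=(x>lo)&(x<hi)&(y>.0)&(y<.09)&(z>.045); q=p[m]; q=q[q[:,1].argsort()]; print(n,lo,[(round(a[1],3),round(a[2],3)) for a in q[:14]])
    for s in (-1,1):
        m=(abs(z-.036)<.003)&(abs(x-.65-s*.033)<.008)&(y>-.25)&(y<.2)
        q=p[m];print("wall",s,len(q),np.polyfit(q[:,1],q[:,0],1),q[:,1].min(),q[:,1].max())
E
```

```text
top bigpaddle handle 178 [[0.317, -0.158, 0.14], [0.334, -0.142, 0.153], [0.351, -0.127, 0.157]]
top machine 4629 [[0.267, -0.647, 0.054], [0.423, -0.605, 0.127], [0.57, -0.59, 0.184]]
top 0.636 [(np.float64(0.046), np.float64(0.057)), (np.float64(0.046), np.float64(0.052)), (np.float64(0.049), np.float64(0.059)), (np.float64(0.049), np.float64(0.049)), (np.float64(0.051), np.float64(0.061)), (np.float64(0.051), np.float64(0.055)), (np.float64(0.054), np.float64(0.058)), (np.float64(0.055), np.float64(0.048)), (np.float64(0.057), np.float64(0.055)), (np.float64(0.059), np.float64(0.062)), (np.float64(0.059), np.float64(0.061)), (np.float64(0.059), np.float64(0.054)), (np.float64(0.062), np.float64(0.062)), (np.float64(0.062), np.float64(0.061))]
top 0.646 [(np.float64(0.046), np.float64(0.063)), (np.float64(0.046), np.float64(0.059)), (np.float64(0.046), np.float64(0.061)), (np.float64(0.046), np.float64(0.061)), (np.float64(0.049), np.float64(0.061)), (np.float64(0.049), np.float64(0.061)), (np.float64(0.049), np.float64(0.06)), (np.float64(0.049), np.float64(0.057)), (np.float64(0.
[... 2301 characters left out ...]
64(0.047), np.float64(0.06)), (np.float64(0.047), np.float64(0.058)), (np.float64(0.047), np.float64(0.055)), (np.float64(0.049), np.float64(0.065)), (np.float64(0.049), np.float64(0.058)), (np.float64(0.049), np.float64(0.055)), (np.float64(0.051), np.float64(0.06)), (np.float64(0.052), np.float64(0.056)), (np.float64(0.054), np.float64(0.059)), (np.float64(0.054), np.float64(0.058)), (np.float64(0.057), np.float64(0.062)), (np.float64(0.057), np.float64(0.054)), (np.float64(0.057), np.float64(0.057)), (np.float64(0.059), np.float64(0.064))]
wall -1 193 [0.02335015 0.61928449] -0.2032793226027818 0.07370627435135962
wall 1 267 [0.026859   0.68525475] -0.20589894688706045 0.09806130021045704
```

Request:
move_arm(
  steps=[
    [[0,0,-0.04],0],
    [[0.02,-0.018,-0.045],0.02],
    [[0.05,-0.044,-0.045],0.04],
    [[0.09,-0.08,-0.045],0.08],
    [[0.13,-0.115,-0.045],0.11],
    [[0.17,-0.15,-0.045],0.15],
    [[0.21,-0.187,-0.045],0.19],
    [[0.25,-0.222,-0.045],0.22],
    [[0.29,-0.258,-0.04],0.236],
    [[0.325,-0.289,-0.02],0.236],
    [[0.345,-0.307,0.0],0.236],
    [[0.3555,-0.316,0.03],0.236],
    [[0.3555,-0.316,0.05],0.236],
    [[0.3555,-0.316,0.05],0.236],
    [[0.3555,-0.316,0.05],0.236],
  ],
  hand=-1,
  squeeze=40,
)

```text
time_s: 2.88
tool_pos: [0.4323, -0.2272, 0.1528]
tool_rot: [180.0, -0.1, 2.0]
force: [0.6, 0.1, 0.1]
grip_width: 0.0873
```

Request:
move_arm(
  steps=[
    [[0,0,0.02],0],
    [[0,0,0.045],0],
    [[0,0,0.065],0],
    [[0,0,0.076],0],
    [[0,0,0.079],0],
    [[0,0,0.079],0],
  ],
)

```text
time_s: 3.62
tool_pos: [0.4324, -0.2271, 0.0736]
tool_rot: [180.0, -0.1, 2.0]
force: [-0.3, -0.7, 0.5]
grip_width: 0.0872
```

Request:
move_arm(
  steps=[
    [[0,0,0],0],
    [[0,0,0],0],
    [[0,0,0],0],
    [[0,0,0],0],
    [[0,0,0],0],
    [[0,0,0],0],
    [[0,0,0],0],
    [[0,0,0],0],
  ],
  hand=1,
  squeeze=40,
)

```text
time_s: 4.62
tool_pos: [0.4319, -0.2268, 0.0728]
tool_rot: [180.0, -0.0, 2.0]
force: [0.1, 0.2, -0.6]
grip_width: 0.0193
```

Request:
move_arm(
  steps=[
    [[0,0,-0.01],0],
    [[0,0,-0.03],0],
    [[0.01,-0.002,-0.055],0.01],
    [[0.03,-0.005,-0.07],0.02],
    [[0.06,-0.01,-0.075],0.03],
    [[0.1,-0.016,-0.075],0.04],
    [[0.14,-0.022,-0.075],0.05],
    [[0.175,-0.028,-0.075],0.057],
    [[0.2,-0.032,-0.075],0.057],
    [[0.211,-0.034,-0.075],0.057],
    [[0.2163,-0.0345,-0.075],0.057],
    [[0.2163,-0.0345,-0.075],0.057],
    [[0.2163,-0.0345,-0.075],0.057],
  ],
)

```text
time_s: 6.25
tool_pos: [0.6461, -0.1855, 0.1481]
tool_rot: [180.0, 0.0, -1.3]
force: [-0.3, 0.2, -1.2]
grip_width: 0.0199
```

```bash
python3 - <<'E'
from h import *
L=[]
for n in("top","scene"):
    im,d=env.read_camera(n);P=cloud(n,d)
    x,y,z=np.nan_to_num(P,nan=9).transpose(2,0,1)
    m=(abs(x-.65)<.05)&(y>-.3)&(y<-.1)&(z<.145)&(z>.075)&(im.min(-1)>100)
    if m.sum()>5: print(n,"white",m.sum(),np.round(np.percentile(P[m],[2,50,98],axis=0),3).tolist())
    m=(abs(x-.65)<.04)&(y<-.05)&(y>-.19)&(z>.066)&(z<.073); print(n,"roller",m.sum(),np.round(np.percentile(P[m],[2,50,98],axis=0),3).tolist())
    L.append(cv2.resize(im[90:190,230:380] if n=="top" else im[180:300,150:330],(400,267)))
save("d.png",np.hstack(L)); o=env.get_obs();print(o["time_s"],o["tool_pos"],o["tool_rot"],o["force"],o["wrist_torque"])
E
```

```text
top roller 178 [[0.619, -0.141, 0.066], [0.645, -0.127, 0.069], [0.671, -0.114, 0.073]]
scene roller 191 [[0.623, -0.14, 0.066], [0.648, -0.128, 0.069], [0.677, -0.113, 0.072]]
6.35 [ 0.64624536 -0.185352    0.14809923] [ 1.79964110e+02  7.34269057e-03 -1.31617146e+00] [ 0.27441093 -0.57944789 -2.89562776] [0.05506589 0.07776138 0.00224709]
```

View pics/d.png

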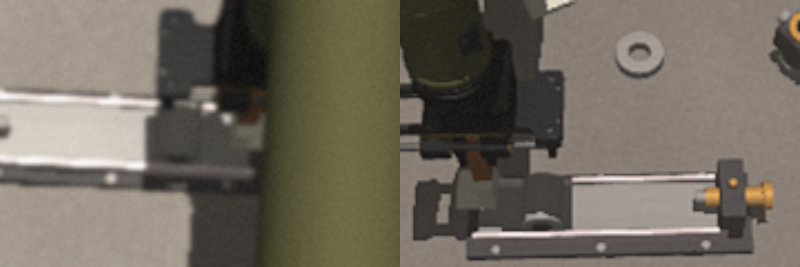

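Request:
move_arm(
  steps=[
    [[0.001,0,0.01],0],
    [[0.001,0,0.022],0],
    [[0.001,0,0.033],0],
    [[0.001,0,0.04],0],
    [[0.001,0,0.043],0],
    [[0.001,0,0.043],0],
    [[0.001,-0.003,0.043],0],
    [[0.001,-0.006,0.043],0],
    [[0.001,-0.009,0.043],0],
    [[0.001,-0.012,0.043],0],
    [[0.001,-0.015,0.043],0],
    [[0.001,-0.018,0.043],0],
    [[0.001,-0.021,0.043],0],
    [[0.001,-0.024,0.043],0],
    [[0.001,-0.027,0.043],0],
    [[0.001,-0.03,0.043],0],
  ],
)

```text
time_s: 8.35
tool_pos: [0.6485, -0.1548, 0.1049]
tool_rot: [180.0, -0.0, -1.3]
force: [-0.2, -1.2, -2.5]
grip_width: 0.0195
```

Request:
move_arm(
  steps=[
    [[0,-0.004,0],0],
    [[0,-0.008,0],0],
    [[0,-0.012,0],0],
    [[0,-0.016,0],0],
    [[0,-0.02,0],0],
    [[0,-0.024,0],0],
    [[0,-0.028,0],0],
    [[0,-0.032,0],0],
    [[0,-0.036,0],0],
    [[0,-0.04,0],0],
    [[0,-0.044,0],0],
    [[0,-0.048,0],0],
    [[0,-0.052,0],0],
    [[0,-0.056,0],0],
    [[0,-0.06,0],0],
    [[0,-0.064,0],0],
    [[0,-0.068,0],0],
    [[0,-0.072,0],0],
    [[0,-0.075,0],0],
    [[0,-0.078,0],0],
  ],
)

```text
time_s: 10.85
tool_pos: [0.6502, -0.0767, 0.1048]
tool_rot: [180.0, 0.0, -1.3]
force: [0.5, -0.4, -0.8]
grip_width: 0.0197
```

```bash
cat > look.py <<'E'
from h import *
import sys
im,d=env.read_camera("scene");P=cloud("scene",d)
x,y,z=np.nan_to_num(P,nan=9).transpose(2,0,1)
m=(abs(x-.65)<.04)&(y<.045)&(y>-.14)&(z>.062)&(z<.08)&(im.max(-1).astype(int)-im.min(-1)<25)
if m.sum()>5:print("roller",m.sum(),np.round(np.percentile(P[m],[2,50,98],axis=0),3).tolist())
save(sys.argv[1],im,(150,160,350,310),3)
o=env.get_obs();print(o["time_s"],o["tool_pos"],o["tool_rot"],o["force"],o["wrist_torque"])
E
python3 look.py e.png
```

```text
roller 373 [[0.628, -0.076, 0.063], [0.659, -0.043, 0.073], [0.68, -0.021, 0.08]]
10.9 [ 0.65025629 -0.07592819  0.10488391] [-1.79974559e+02 -2.95828244e-03 -1.24063476e+00] [ 0.4862684  -0.29352209 -1.93342315] [ 0.11943569 -0.01741227 -0.004044  ]
```

View pics/e.png

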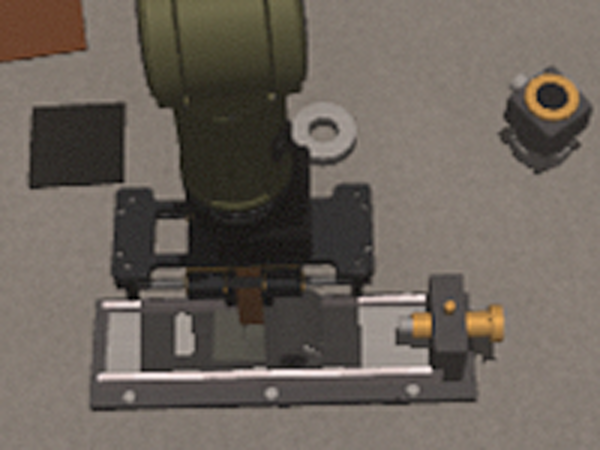

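Request:
move_arm(
  steps=[
    [[0,-0.003,0],0],
    [[0,-0.006,0],0],
    [[0,-0.009,0],0],
    [[0,-0.012,0],0],
    [[0,-0.015,0],0],
    [[0,-0.018,0],0],
    [[0,-0.021,0],0],
    [[0,-0.024,0],0],
    [[0,-0.027,0],0],
    [[0,-0.03,0],0],
    [[0,-0.033,0],0],
    [[0,-0.036,0],0],
    [[0,-0.038,0],0],
    [[0,-0.04,0],0],
    [[0,-0.042,0],0],
    [[0,-0.044,0],0],
    [[0,-0.046,0],0],
    [[0,-0.048,0],0],
    [[0,-0.05,0],0],
    [[0,-0.052,0],0],
  ],
)

```text
time_s: 13.4
tool_pos: [0.6514, -0.0247, 0.1048]
tool_rot: [180.0, -0.0, -1.3]
force: [-0.2, -0.2, -1.2]
grip_width: 0.0199
```

```bash
python3 look.py f.png
```

```text
roller 370 [[0.629, -0.024, 0.063], [0.658, 0.021, 0.072], [0.681, 0.042, 0.078]]
13.45 [ 0.65139102 -0.02423913  0.10486079] [-1.79985675e+02 -6.70419950e-04 -1.24851777e+00] [-0.30656811  0.0436236  -2.47254301] [0.07203833 0.00367943 0.05931353]
```

View pics/f.png

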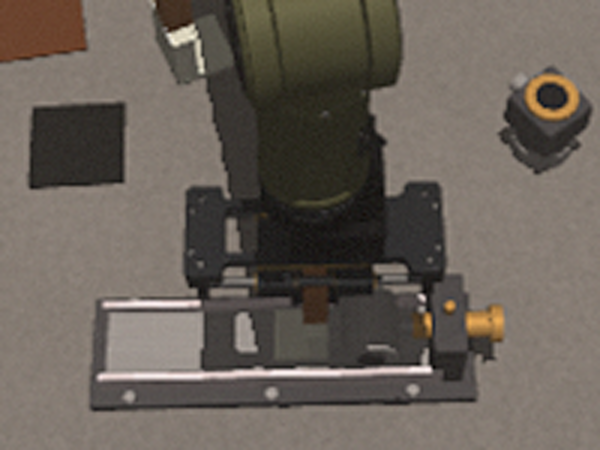

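Request:
move_arm(
  steps=[
    [[0,-0.002,0],0],
    [[0,-0.004,0],0],
    [[0,-0.006,0],0],
    [[0,-0.007,0],0],
    [[0,-0.008,0],0],
    [[0,-0.009,0],0],
    [[0,-0.01,0],0],
    [[0,-0.011,0],0],
    [[0,-0.011,0],0],
  ],
)

```text
time_s: 14.58
tool_pos: [0.6516, -0.0137, 0.1048]
tool_rot: [180.0, 0.0, -1.3]
force: [0.9, -0.3, -1.7]
grip_width: 0.0199
```

Request:
move_arm(
  steps=[
    [[0,-0.0005,0],0],
    [[0,-0.001,0],0],
    [[0,-0.0015,0],0],
    [[0,-0.002,0],0],
    [[0,-0.002,0],0],
  ],
)

```text
time_s: 15.2
tool_pos: [0.6517, -0.0122, 0.1048]
tool_rot: [180.0, -0.0, -1.3]
force: [0.3, -1.2, -1.5]
grip_width: 0.0199
```

Request:
move_arm(
  steps=[
    [[0,-0.0005,0],0],
    [[0,-0.001,0],0],
    [[0,-0.0015,0],0],
    [[0,-0.002,0],0],
    [[0,-0.002,0],0],
  ],
)

```text
time_s: 15.82
tool_pos: [0.6517, -0.0106, 0.1049]
tool_rot: [179.9, -0.0, -1.3]
force: [-0.3, -3.9, -1.2]
grip_width: 0.0194
```

```bash
cat > fo.py <<'E'
from h import *
F=[];T=[]
for i in range(3):
    env.read_camera("scene");o=env.get_obs();F.append(o["force"]);T.append(o["wrist_torque"])
print(o["time_s"],o["tool_pos"],o["tool_rot"],np.round(np.mean(F,0),2),np.round(np.mean(T,0),3))
E
python3 fo.py
```

```text
15.975 [ 0.65174988 -0.0104129   0.10483684] [ 1.79957664e+02 -1.56731007e-03 -1.29364829e+00] [ 0.02 -3.46 -0.52] [-1.1    0.045 -0.008]
```

Request:
move_arm(
  steps=[
    [[0,-0.0005,0],0],
    [[0,-0.001,0],0],
    [[0,-0.0015,0],0],
    [[0,-0.002,0],0],
    [[0,-0.002,0],0],
    [[0,-0.002,0],0],
  ],
)

```text
time_s: 16.73
tool_pos: [0.6517, -0.0087, 0.1047]
tool_rot: [179.9, 0.0, -1.3]
force: [-0.3, -5.1, -0.9]
grip_width: 0.0196
```

```bash
python3 fo.py
```

```text
16.875 [ 0.65174845 -0.00875359  0.10468718] [ 1.79928153e+02  6.70074520e-03 -1.29877762e+00] [-0.59 -5.66 -0.61] [-1.587 -0.011 -0.021]
```

Request:
move_arm(
  steps=[
    [[0,-0.0005,0],0],
    [[0,-0.001,0],0],
    [[0,-0.001,0],0],
    [[0,-0.001,0],0],
    [[0,-0.001,0],0],
    [[0,-0.001,0],0],
    [[0,-0.001,0],0],
    [[0,-0.001,0],0],
    [[0,-0.001,0],0],
    [[0,-0.001,0],0],
    [[0,-0.001,0],0],
    [[0,-0.001,0],0],
  ],
)

```text
time_s: 18.38
tool_pos: [0.6517, -0.0082, 0.1047]
tool_rot: [179.9, 0.0, -1.3]
force: [0.5, -6.2, -1.3]
grip_width: 0.02
```

```bash
python3 fo.py
```

```text
18.525 [ 0.6517513  -0.00821926  0.10466041] [ 1.79896853e+02  1.04153019e-02 -1.31651224e+00] [-0.17 -5.77 -0.64] [-1.774e+00 -1.000e-03  4.000e-03]
```

Request:
move_arm(
  steps=[
    [[0,0.0004,0],0],
    [[0,0.0008,0],0],
    [[0,0.0012,0],0],
    [[0,0.0016,0],0],
    [[0,0.002,0],0],
    [[0,0.0024,0],0],
    [[0,0.0028,0],0],
    [[0,0.0032,0],0],
    [[0,0.0036,0],0],
    [[0,0.004,0],0],
    [[0,0.0044,0],0],
    [[0,0.0048,0],0],
    [[0,0.0052,0],0],
    [[0,0.0056,0],0],
    [[0,0.006,0],0],
    [[0,0.0064,0],0],
    [[0,0.0068,0],0],
    [[0,0.0073,0],0],
    [[0,0.0078,0],0],
    [[0,0.0083,0],0],
  ],
)

```text
time_s: 21.02
tool_pos: [0.6516, -0.0151, 0.1048]
tool_rot: [180.0, 0.0, -1.3]
force: [-0.3, -1.0, -1.9]
grip_width: 0.0197
```

Request:
move_arm(
  steps=[
    [[0,0.0005,0],0],
    [[0,0.001,0],0],
    [[0,0.0015,0],0],
    [[0,0.002,0],0],
    [[0,0.003,0],0],
    [[0,0.004,0],0],
    [[0,0.006,0],0],
    [[0,0.01,0],0],
    [[0,0.015,0],0],
    [[0,0.02,0],0],
    [[0,0.025,0],0],
    [[0,0.03,0],0],
    [[0,0.033,0],0],
    [[0,0.033,0],0],
  ],
)

```text
time_s: 22.78
tool_pos: [0.6509, -0.0486, 0.1048]
tool_rot: [180.0, 0.0, -1.3]
force: [0.3, 0.7, -1.7]
grip_width: 0.02
```

```bash
python3 look.py g.png
```

```text
roller 386 [[0.627, -0.047, 0.063], [0.658, 0.021, 0.072], [0.681, 0.043, 0.078]]
22.825 [ 0.65085521 -0.04812129  0.10482837] [-1.79998190e+02  9.93482089e-04 -1.27924716e+00] [ 0.40046694  0.09927083 -2.16325947] [0.06681609 0.0131768  0.02828299]
```

View pics/g.png

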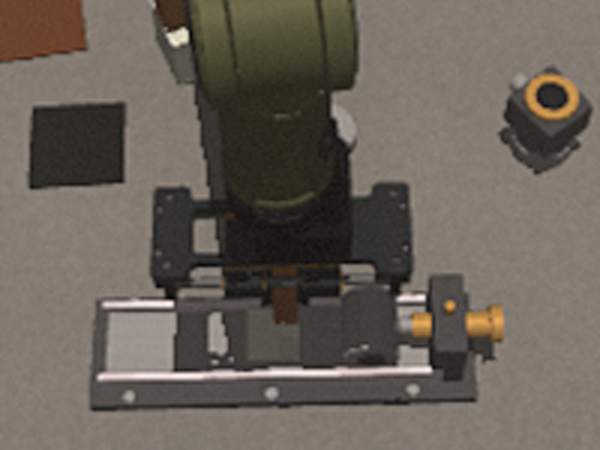

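Request:
move_arm(
  steps=[
    [[0,0.01,0],0],
    [[0,0.025,-0.005],0],
    [[0,0.04,-0.02],0],
    [[-0.01,0.055,-0.04],0],
    [[-0.03,0.075,-0.05],-0.01],
    [[-0.06,0.1,-0.05],-0.02],
    [[-0.1,0.125,-0.05],-0.03],
    [[-0.14,0.15,-0.05],-0.04],
    [[-0.175,0.172,-0.05],-0.049],
    [[-0.2,0.187,-0.05],-0.049],
    [[-0.211,0.193,-0.045],-0.049],
    [[-0.2146,0.195,-0.03],-0.049],
    [[-0.2146,0.195,-0.01],-0.049],
    [[-0.2146,0.195,0.005],-0.049],
    [[-0.2146,0.195,0.015],-0.049],
    [[-0.2146,0.195,0.015],-0.049],
    [[-0.2146,0.195,0.015],-0.049],
  ],
)

```text
time_s: 24.95
tool_pos: [0.4326, -0.2384, 0.0903]
tool_rot: [180.0, -0.0, 1.6]
force: [0.1, -0.6, -1.7]
grip_width: 0.0195
```

Request:
move_arm(
  steps=[
    [[0,0,0.005],0],
    [[0,0,0.01],0],
    [[0,0,0.013],0],
    [[0,0,0.015],0],
    [[0,0,0.016],0],
    [[0,0,0.017],0],
    [[0,0,0.0175],0],
    [[0,0,0.0175],0],
  ],
)

```text
time_s: 25.95
tool_pos: [0.4322, -0.2384, 0.0728]
tool_rot: [180.0, -0.0, 1.5]
force: [0.2, 1.0, 0.6]
grip_width: 0.0194
```

```bash
python3 fo.py
```

```text
26.1 [ 0.4323033  -0.23842788  0.07276821] [ 1.79973389e+02 -3.20837021e-02  1.53587928e+00] [-0.01  0.53  2.08] [ 0.177  0.23  -0.026]
```

Request:
move_arm(
  steps=[
    [[0,0,0],0],
    [[0,0,0],0],
    [[0,0,0],0],
    [[0,0,0],0],
    [[0,0,0],0],
    [[0,0,0],0],
    [[0,0,0],0],
    [[0,0,0],0],
  ],
  hand=-1,
  squeeze=5,
)

```text
time_s: 27.1
tool_pos: [0.432, -0.2383, 0.0723]
tool_rot: [180.0, 0.0, 1.5]
force: [0.6, -0.2, 0.4]
grip_width: 0.0854
```

Request:
move_arm(
  steps=[
    [[0,0,-0.01],0],
    [[0,0,-0.03],0],
    [[0,0,-0.06],0],
    [[0,0,-0.1],0],
    [[0,0,-0.13],0],
    [[0,0.04,-0.15],0],
    [[0,0.08,-0.16],0],
    [[0,0.12,-0.17],0],
    [[0,0.16,-0.17],0],
    [[0,0.18,-0.17],0],
    [[0,0.18,-0.17],0],
    [[0,0.18,-0.17],0],
  ],
)

```text
time_s: 28.6
tool_pos: [0.4376, -0.4162, 0.2425]
tool_rot: [-179.9, -0.0, 1.7]
force: [0.4, -0.4, -0.7]
grip_width: 0.0872
```

```bash
python3 - <<'E'
from h import *
for n in("scene","top"):
    im,d=env.read_camera(n);P=cloud(n,d);x,y,z=np.nan_to_num(P,nan=9).transpose(2,0,1)
    m=(abs(x-.432)<.05)&(abs(y+.24)<.05)&(z>.108)&(z<.125)
    if m.sum(): print(n,"handle",m.sum(),np.round(np.percentile(P[m],[2,50,98],axis=0),3).tolist())
    m=(abs(x-.65)<.04)&(y<.045)&(y>-.14)&(z>.066)&(z<.08)
    print(n,"roller",m.sum(),np.round(np.percentile(P[m],[2,50,98],axis=0),3).tolist())
    if n=="scene": save("i.png",im,s=1.5)
print(env.get_obs()["time_s"])
E
```

```text
scene handle 63 [[0.422, -0.247, 0.109], [0.435, -0.236, 0.114], [0.446, -0.228, 0.117]]
scene roller 313 [[0.627, 0.004, 0.067], [0.655, 0.022, 0.072], [0.681, 0.041, 0.078]]
top handle 87 [[0.419, -0.247, 0.11], [0.429, -0.237, 0.114], [0.441, -0.227, 0.119]]
top roller 291 [[0.623, 0.003, 0.066], [0.65, 0.022, 0.073], [0.677, 0.04, 0.079]]
28.7
```

View pics/i.png

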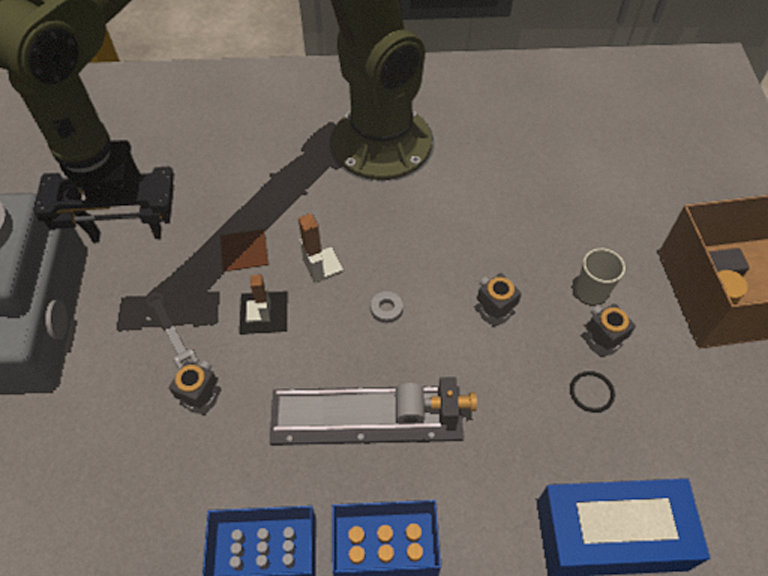

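The roller is resting against the plunger at (410,402). The paddle stands upright on the black pad at (260,305), and nothing else has moved.

```bash
python3 -c "
from cell import env
print(env.sign_off())"
```

```text
the job is handed in; nothing more can be done
None
```

I finished the job and handed it in at about 29 s of the 64 s allowed; the sign-off gives no verdict.

- **Push and press:** I took the smaller paddle, rolled the roller over the crest and pressed it against the plunger. The hold lasted over a second at about 6 to 6.5 N on the wrist reading, roughly 4.5 mm in. That is slightly under the 7 N nominal, and no reading came near 13 N. I then eased off at about 3 mm/s.
- **Roller:** in the last picture it rests against the plunger, its centre about 80 mm up the track and well past the crest. Both cameras gave the same position before and after I took the paddle away.
- **Paddle:** it stands upright on the black pad with its handle about 5 mm from the pad's centre. The handle top reads 114 mm, the same as at the start.
- **Other things:** none had visibly shifted in the last picture.

I could not measure the small resting force between roller and plunger directly. I infer it from the downslope and the roller staying put. No check failed or disagreed beyond the 2–3 mm difference between the cameras.

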